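Brush out a spray-gun cup and hold up the brush

ROBOT

A 6-joint arm with a two-finger parallel gripper is mounted at the origin on a cart in front of the work surface, level with it; the furniture and walls round the work are solid. World frame = base frame: x ahead of the robot, y to its left, z up, the work surface at z = 0. Lengths are in m, angles in rad, forces in N, time in s.
With the tool pointing down it reaches from about 0.425 to 0.95 m from the base axis. Payload 3.5 kg.
Tool frame: the origin (TCP) lies on the centre line of the jaws, within the pads' length; the fingertips stand 25 mm ahead of it and the grasp point (between the pads) lies 6 mm ahead of it (ctrl.finger_overhang is the distance from the TCP to the fingertips, in m); z points along the fingers, y is the line along which they close (so a half turn about z gives the same grasp; the last joint's range is limited). The gripper opens to 85 mm and grips with 20 to 120 N. Pads are 22 mm wide; open, the fingers measure 114 mm over their backs; the gripper's body (76 mm by 85 mm) begins 54 mm behind the grasp point. The pads swing forward as they close: fully open they stand 13 mm farther back than shut.
Start: joints at [1.078, 0.286, 1.577, -0, 1.279, -0.15], TCP at [0.227, 0.636, 0.256] pointing down, gripper open.
Joint ranges: [-2.77, 2.77], [-0.9, 2.22], [0.21, 2.48], [-1.53, 4.67], [0.24, 2.81], [-2.84, 2.84]. Speed limits (rad/s): [2.79, 2.79, 3.14, 3.14, 3.14, 3.14].

INTERFACE

Orientations are given as a unit quaternion [x, y, z, w].
In Python, from plant import get_state, imaging, job, ctrl gives the robot as it stands.
- The arm moves only by the tool jog_arm, never from a script. Its argument "increments" is a list of rows, each an object of numbers: "dx", "dy", "dz": the shift along the world's x, y, z each as a share of 12 cm, from -1 to 1; "ax", "ay", "az": the turn, a rotation vector about the world's x, y, z each as a share of pi/2 rad, from -1 to 1; "gripper": the gripper command: -1 is shut, 1 is fully open, values between are in proportion. A call has 1 to 10 rows; each row is the pose to reach, as a shift and turn from the pose commanded when the call began; what a row does not reach only later rows make up. A row lasts 1/10 s, in which the tool goes at most 50 mm and 8.59 degrees, less where a joint would pass 70% of its speed; a pose out of reach is approached as far as the arm can. A call with a number of a shift or a turn outside -1 to 1 is refused whole. A call with a gripper value outside its range is refused whole. The fingers move at their own pace and stop on an object; "force" is the grip in N (left out, the last holds). Time passes only in rows, so rows that repeat a pose let the fingers close. It gives the time, the measured TCP pose, the force, the opening and the grip force at its end, in the units of the state.
- get_state(): the state, without advancing time (a new reading comes with each control period).
- imaging.read_camera(name): name is "side" or "top" or "wrist"; returns a dict with "frame" (480x640x3 uint8, blue, green, red), "depth" (480x640 float32, m along the optical axis (not along the pixel's ray), 0 where there is no reading), "camera_matrix" (3x3 intrinsics, pixels), "extrinsics" (4x4, takes a point from camera to world coordinates); the wrist camera has in their place "mount" (4x4, takes a point from camera to tool coordinates, whose origin is the TCP and whose axes are the flange's). Camera axes: x right, y up, looking along -z (the intrinsics and any distortion apply to the point x, -y, -z); pixel columns grow to the right and rows downward; lengths in m; the calibration is good to about 2 mm. A picture is of the moment at which its call begins: read the wrist's pose just before it.
- job.sign_off(): hands the job in; it is judged then, once.
The state is a dict: "time": time; "qpos": joint angles; "dq": joint speeds; "joint_efforts": joint torques, N m; "eef_pos": TCP position; "tcp_rot": TCP orientation; "contact_force": force on the tool from outside, world axes, zero at the start; "wrist_torque": the same for the moment, N m; "opening": opening from 0.0 (shut) to 1.0 (fully open); "finger_force": force on a finger pad.
Only numpy, scipy, OpenCV 4.12 (cv2) and the standard library are available. Lean on these libraries where they do the work, as an engineer would, in place of code of your own. Each camera call takes 0.05 s, during which the arm holds its last target. There are 200 camera calls.

TASK

Clean out the spray-gun cup that has the round brush standing in it: work the brush up until its bristles reach the rim and back down to the bottom of the cup, twice. Then draw the brush out of the cup, turn it level and keep holding it up in the air, bristles off to one side of both cups and at least 15 cm above the bench, so that I can blow the dirt out of the bristles; the job finishes with the robot still holding the brush. Both cups stay standing in their wooden block, and the things lying about stay where they are.

Things in the scene. Friction and masses are not known exactly. Their poses are not given: they have to be found in the camera images.
- brush_handle (a point): Centre of the cup brush's handle: pale round wood, 21 mm thick, 94 mm long, on the brush's axis. z axis: from the bristles to the handle's end; up at the start, when the brush stands loosely upright in the cup. The handle ends 48 mm along +z and -z; below it a wire stem 7 mm thick and 66 mm long, then the bristles. Brush 209 mm long, about 80 g, balances about 55 mm below this point.
- bristle_end (a point): The free (lower) end of the bristles, on the brush's axis, 161 mm along -z from the handle's centre; same axes. The bristles are a firm black cylinder, 47 mm in diameter, 47 mm long; at the start this end stands on the flat bottom of the cup.
- cup: The cup with the brush in it: round open aluminium spray-gun cup, z up, 62 mm outside, bore 56 mm (narrowing in the lowest 12 mm). Origin on its axis at the shoulder that rests on the block; flat inner bottom 5 mm above the origin, rim 90 mm above it. Loose, about 0.3 kg; its neck, 36 mm thick, 20 mm long, drops with 1.5 mm play into a bore of the block.
- other_cup: A second, empty cup of the same make in the other bore of the block, 92 mm from the first, centre to centre. Same origin and sizes. Which bore holds which cup varies.
- cup_block: Oak block 100 x 184 x 30 mm, fixed to the bench, origin at the centre of its underside; the two bores lie 46 mm to either side of its centre along its y axis. The block's yaw varies.
- spray_can: Aerosol can, 62 mm thick, 218 mm tall, standing loose near the back right. Origin at the centre of its foot.
- cup_lid: Black screw lid of a cup lying loose on the bench, 68 mm across, 25 mm tall. Origin under its centre.
- driver: Screwdriver lying loose, 217 mm long, 29 mm thick. Origin under its middle, x axis towards the blade.
- wax_tin: Round tin lying loose, 69 mm across, 36 mm tall. Origin under its centre.
- spring_clamp: Spring clamp lying loose, 160 mm long (along its y axis), 28 mm tall. Origin under its middle.
- pencil: Pencil lying loose, 170 mm long (along its y axis). Origin under its middle.

How it is judged:
On the way, in this order (a step that is already met when the one before it is completed fails the run):
1. the brush is raised inside the cup, its bristle end 25 to 80 mm off the bottom (z of bristle_end in the frame of cup between 0.03 and 0.085 m and horizontal distance between bristle_end and cup below 0.015 m), for 0.05 s.
2. it is back down, within 10 mm of the cup's bottom (z of bristle_end in the frame of cup below 0.015 m and horizontal distance between bristle_end and cup below 0.015 m), for 0.05 s.
3. raised inside the cup a second time (all of step 1), for 0.05 s.
4. down to within 10 mm of the bottom a second time (all of step 2), for 0.05 s.
5. the bristles are drawn out above the cup's rim (z of bristle_end in the frame of cup above 0.095 m), for 0.05 s.
At the end, for the whole second after the job is handed in: The fingers hold the brush still, within about 25 degrees of level, its handle's centre and bristle end both more than 0.15 m above the bench, the bristle end more than 60 mm to the side of either cup's axis; nothing else touches it; both cups stand upright, down in their bores (angle between brush_handle's own z axis and vertical between 1.12 and 2.02 rad and height (world z) of each of bristle_end, brush_handle above 0.15 m and horizontal distance between bristle_end and cup above 0.06 m and horizontal distance between bristle_end and other_cup above 0.06 m and contact force between brush and the fingers above 2 N and contact force between brush and cup below 0.1 N and contact force between brush and other_cup below 0.1 N and contact force between brush and spray_can below 0.1 N and linear speed of brush below 0.05 m/s and angle between each of cup, other_cup's own z axis and vertical below 0.1 rad and z of each of cup, other_cup in the frame of cup_block below 0.034 m and distance of each of cup, other_cup from where it was at the start of the episode below 0.01 m); the arm keeps its last pose, push and grip.
It fails at once if a cup is pulled up out of its bore or tipped (angle between any of cup, other_cup's own z axis and vertical above 0.35 rad or distance of any of cup, other_cup from where it was at the start of the episode above 0.02 m).
It fails at once if one of the things lying about is shifted by more than 30 mm (distance of any of spray_can, cup_lid, driver, wax_tin, spring_clamp, pencil from where it was at the start of the episode above 0.03 m).
It also fails if it takes over 42 s, if anything falls off the work surface, if the arm or the gripper's body presses on something with over 40 N, if the wrist force passes 120 N, or if a joint passes its speed limit or range.

## Working session

There is one attempt and no reset: what is moved stays moved. The work goes in short steps, Python scripts to look and compute and a tool call to move; the robot and the scene stay as the last step left them, time stands still between calls to the robot, and variables do not carry over. Pictures are saved under pics/ and viewed, at most 10 in all, crops included, and the job is handed in when it is done.

Besides the shell and the picture viewer there is one more tool, called after "Call:" as name([rows], argument=value, ...), one row to a line, values as JSON. jog_arm: Moves the arm, as the interface text tells. Shift numbers are shares of 12 cm and turn numbers shares of pi/2 rad, none past 1 either way. Its arguments: {"type":"object","properties":{"increments":{"type":"array"},"force":{"type":"number"}},"required":["increments"]}

```bash
mkdir -p pics; cat > h.py <<'E'
import numpy as np, cv2
from plant import get_state, imaging, job, ctrl
def cam(n):
    c=imaging.read_camera(n); return c
def cloud(c,E):
    K=c["camera_matrix"]; d=c["depth"]; v,u=np.mgrid[:480,:640]
    P=np.stack([(u-K[0,2])/K[0,0]*d,-(v-K[1,2])/K[1,1]*d,-d,np.ones_like(d)],-1)
    return (P@E.T)[...,:3]
E
python3 - <<'E'
from h import *
for n in("top","side"):
    c=cam(n); cv2.imwrite(f"pics/{n}.png",c["frame"]); np.savez(n,**{k:v for k,v in c.items() if isinstance(v,np.ndarray)})
    print(n,c.keys(),c["camera_matrix"],c["extrinsics"].round(3))
print(get_state(),ctrl.finger_overhang)
E
```

```text
top dict_keys(['frame', 'depth', 'camera_matrix', 'extrinsics']) [[462.57223548   0.         316.25937562]
 [  0.         462.57223548 237.5826784 ]
 [  0.           0.           1.        ]] [[-0.131  0.967 -0.218  0.376]
 [-0.991 -0.128  0.031 -0.16 ]
 [ 0.002  0.22   0.976  0.97 ]
 [ 0.     0.     0.     1.   ]]
side dict_keys(['frame', 'depth', 'camera_matrix', 'extrinsics']) [[494.71452707   0.         315.14208095]
 [  0.         494.71452707 242.62532898]
 [  0.           0.           1.        ]] [[ 1.    -0.017  0.     0.543]
 [ 0.011  0.621 -0.784 -0.955]
 [ 0.013  0.784  0.621  0.773]
 [ 0.     0.     0.     1.   ]]
{'time': 0.1, 'qpos': array([ 1.07802080e+00,  2.87169383e-01,  1.57803616e+00, -3.78343727e-05,
        1.27864086e+00, -1.50015527e-01]), 'dq': array([-1.36745962e-03, -4.54114950e-03, -1.58704829e-03,  2.09640135e-05,
       -2.56029721e-04, -2.75357093e-04]), 'joint_efforts': array([ 4.29353004e-04, -4.07294905e+01, -2.93699473e+01, -1.53712535e-04,
        3.39228369e-03, -1.54835999e-05]), 'eef_pos': array([0.22658495, 0.63524756, 0.2550209 ]), 'tcp_rot': array([ 1.70536797e-01,  9.85350664e-01, -1.07489470e-03, -3.38787511e-04]), 'contact_force': array([1.19257331, 0.11276822, 0.11261816]), 'wrist_torque': array([ 0.05471741,  0.01368436, -0.00040234]), 'finger_force': 0.0, 'opening': 0.9978203556604527} 0.025
```

View pics/top.png

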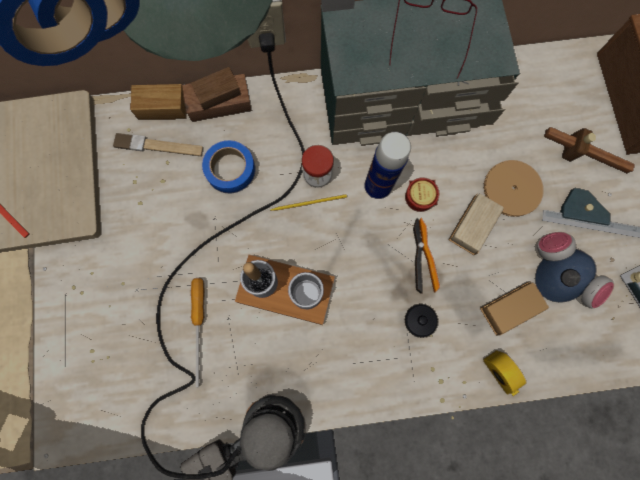

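View pics/side.png

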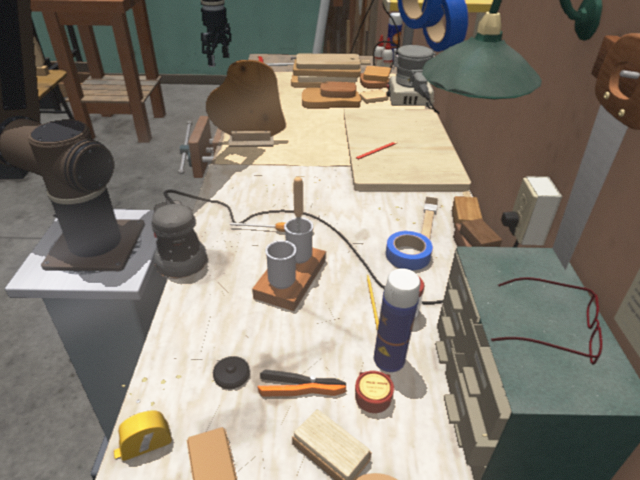

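The top view shows the brush handle at about (252,268) in the left cup (258,278), and the empty cup at (306,290). In the side view the handle tip is at (298,180), with the brush in the far cup and the empty cup nearer. The spray can is at the back right, the driver to the left, and the clamp and lid to the right.

```bash
cat > m.py <<'E'
from h import *
for n in("top","side"):
    c=np.load(n+".npz"); P=cloud(c,c["extrinsics"]); f=c["frame"]
    ok=c["depth"]>0
    def box(lo,hi): return ok&np.all((P>lo)&(P<hi),-1)
    R=box([.25,-.2,.025],[.55,.2,.3])
    if n=="top":
        x0,y0,x1,y1=225,240,345,330
    else: x0,y0,x1,y1=245,170,340,310
    w=np.zeros_like(ok); w[y0:y1,x0:x1]=1
    # handle
    H=ok&w&(P[...,2]>.14)
    print(n,"handle n",H.sum())
    for a,b in((.14,.17),(.17,.2),(.2,.23),(.23,.26)):
        s=H&(P[...,2]>a)&(P[...,2]<b)
        if s.sum()>3: print(a,s.sum(),P[s].mean(0).round(4),(P[s].min(0)).round(4),P[s].max(0).round(4))
    # rims
    rim=ok&w&(abs(P[...,2]-.12)<.004); k=cv2.connectedComponentsWithStats(rim.astype(np.uint8)*255)
    for i in range(1,k[0]):
        if k[2][i,4]>15:
            q=P[k[1]==i]; A=np.c_[2*q[:,:2],np.ones(len(q))]; s=np.linalg.lstsq(A,(q[:,:2]**2).sum(1),rcond=None)[0]
            print("rim",len(q),s[:2].round(4),"r",np.sqrt(s[2]+s[:2]@s[:2]).round(4),"z",q[:,2].mean().round(4))
    blk=ok&w&(abs(P[...,2]-.03)<.005); hsv=cv2.cvtColor(f,cv2.COLOR_BGR2HSV); blk&=(hsv[...,1]>90)
    print("block",cv2.minAreaRect((P[blk][:,:2]*1000).astype(np.float32)))
E
python3 m.py
```

```text
top handle n 230
0.14 12 [ 0.5003 -0.0756  0.1655] [ 0.4957 -0.08    0.1585] [ 0.5107 -0.0685  0.1698]
0.17 39 [ 0.4988 -0.0736  0.1859] [ 0.495  -0.0801  0.1706] [ 0.5089 -0.0609  0.1993]
0.2 44 [ 0.4997 -0.0741  0.2145] [ 0.495  -0.0802  0.2003] [ 0.511  -0.0613  0.2286]
0.23 135 [ 0.504  -0.0705  0.2405] [ 0.4953 -0.0795  0.2301] [ 0.5141 -0.0598  0.247 ]
rim 142 [ 0.5063 -0.07  ] r 0.0298 z 0.1213
rim 67 [ 0.5051 -0.066 ] r 0.0264 z 0.1209
rim 238 [ 0.4718 -0.1549] r 0.0299 z 0.1211
block ((489.50567626953125, -112.2055435180664), (184.38101196289062, 100.14440155029297), 67.94512176513672)
side handle n 388
0.14 77 [ 0.5058 -0.0761  0.1581] [ 0.496  -0.0819  0.1409] [ 0.5155 -0.0682  0.1699]
0.17 114 [ 0.5062 -0.077   0.1846] [ 0.4961 -0.0841  0.1703] [ 0.5156 -0.0686  0.1997]
0.2 126 [ 0.5064 -0.0768  0.2146] [ 0.4967 -0.0822  0.2002] [ 0.5156 -0.0669  0.23  ]
0.23 71 [ 0.5056 -0.0744  0.2374] [ 0.4968 -0.0815  0.2301] [ 0.5156 -0.0641  0.2446]
rim 138 [ 0.5062 -0.0708] r 0.0301 z 0.1194
rim 172 [ 0.4714 -0.1556] r 0.0299 z 0.1193
block ((494.25836181640625, -74.94795227050781), (279.9539489746094, 135.3694305419922), 80.79486846923828)
```

Cup at (0.506, -0.070), other cup at (0.4715, -0.155): they are 92 mm apart, with rims at 0.12, as given. The handle is upright at (0.5055, -0.0705) with its top at 0.245. I'm moving now.

Call:
jog_arm([
  {"dx": 0.6,"dy": -1,"dz": 0.5,"az": 0.13,"gripper": 1},
  {"dx": 0.6,"dy": -1,"dz": 0.5,"az": 0.13,"gripper": 1},
  {"dx": 0.6,"dy": -1,"dz": 0.5,"az": 0.13,"gripper": 1},
  {"dx": 0.6,"dy": -1,"dz": 0.5,"az": 0.13,"gripper": 1},
])

```text
$.increments[0]: bad value
```

Call:
jog_arm([
  {"dx": 0.6,"dy": -1,"gripper": 1},
  {"dx": 0.6,"dy": -1,"gripper": 1},
  {"dx": 0.6,"dy": -1,"gripper": 1},
])

```text
$.increments[0]: bad value
```

Call:
jog_arm([
  {"dx": 0.6,"dy": -1,"gripper": 1},
  {"dx": 0.6,"dy": -1,"gripper": 1},
  {"dx": 0.6,"dy": -1,"gripper": 1},
])

```text
$.increments[0]: bad value
```

Call:
jog_arm([
  {"dx": 0.5,"dy": -1,"gripper": 1},
  {"dx": 0.5,"dy": -1,"gripper": 1},
  {"dx": 0.5,"dy": -1,"gripper": 1},
])

```text
$.increments[0]: bad value
```

Call:
jog_arm([
  {"dy": -1,"gripper": 1},
  {"dy": -1,"gripper": 1},
  {"dy": -1,"gripper": 1},
  {"dy": -1,"gripper": 1},
])

```text
$.increments[0]: bad value
```

Call:
jog_arm([
  {"dx": 0.6,"dy": -1,"dz": 0.5,"ax": 0,"ay": 0,"az": 0.13,"gripper": 1},
  {"dx": 0.6,"dy": -1,"dz": 0.5,"ax": 0,"ay": 0,"az": 0.13,"gripper": 1},
  {"dx": 0.6,"dy": -1,"dz": 0.5,"ax": 0,"ay": 0,"az": 0.13,"gripper": 1},
  {"dx": 0.6,"dy": -1,"dz": 0.5,"ax": 0,"ay": 0,"az": 0.13,"gripper": 1},
])

```text
time: 0.5
eef_pos: [0.3018, 0.5133, 0.3197]
tcp_rot: [0.071, 0.997, 0.001, 0.002]
contact_force: [0.6, 0.7, 0.8]
opening: 1.004
finger_force: 0.0
```

Call:
jog_arm([
  {"dx": 0.6,"dy": -1,"dz": 0,"ax": 0,"ay": 0,"az": 0,"gripper": 1},
  {"dx": 0.6,"dy": -1,"dz": 0,"ax": 0,"ay": 0,"az": 0,"gripper": 1},
  {"dx": 0.6,"dy": -1,"dz": 0,"ax": 0,"ay": 0,"az": 0,"gripper": 1},
])

```text
time: 0.8
eef_pos: [0.3711, 0.3942, 0.3154]
tcp_rot: [0.069, 0.998, -0.0, -0.0]
contact_force: [0.5, 0.0, 0.3]
opening: 1.0
finger_force: 0.0
```

Call:
jog_arm([
  {"dx": 0.6,"dy": -1,"dz": 0,"ax": 0,"ay": 0,"az": 0,"gripper": 1},
  {"dx": 0.6,"dy": -1,"dz": 0,"ax": 0,"ay": 0,"az": 0,"gripper": 1},
  {"dx": 0.6,"dy": -1,"dz": 0,"ax": 0,"ay": 0,"az": 0,"gripper": 1},
])

```text
time: 1.1
eef_pos: [0.4433, 0.274, 0.3155]
tcp_rot: [0.069, 0.998, -0.0, -0.001]
contact_force: [0.8, 0.9, 0.7]
opening: 1.002
finger_force: 0.0
```

Call:
jog_arm([
  {"dx": 0.5,"dy": -1,"dz": 0,"ax": 0,"ay": 0,"az": 0,"gripper": 1},
  {"dx": 0.5,"dy": -1,"dz": 0,"ax": 0,"ay": 0,"az": 0,"gripper": 1},
  {"dx": 0.5,"dy": -1,"dz": 0,"ax": 0,"ay": 0,"az": 0,"gripper": 1},
])

```text
time: 1.4
eef_pos: [0.5035, 0.1536, 0.3154]
tcp_rot: [0.07, 0.998, -0.0, -0.001]
contact_force: [0.4, -0.4, -0.3]
opening: 0.999
finger_force: 0.0
```

Call:
jog_arm([
  {"dx": 0,"dy": -1,"dz": 0,"ax": 0,"ay": 0,"az": 0,"gripper": 1},
  {"dx": 0,"dy": -1,"dz": 0,"ax": 0,"ay": 0,"az": 0,"gripper": 1},
  {"dx": 0,"dy": -1,"dz": 0,"ax": 0,"ay": 0,"az": 0,"gripper": 1},
  {"dx": 0,"dy": -1,"dz": 0,"ax": 0,"ay": 0,"az": 0,"gripper": 1},
])

```text
time: 1.8
eef_pos: [0.5028, 0.0338, 0.3154]
tcp_rot: [0.071, 0.997, 0.0, -0.001]
contact_force: [0.2, 0.7, 0.2]
opening: 1.0
finger_force: 0.0
```

Call:
jog_arm([
  {"dx": 0.02,"dy": -0.87,"dz": 0,"ax": 0,"ay": 0,"az": 0,"gripper": 1},
  {"dx": 0.02,"dy": -0.87,"dz": 0,"ax": 0,"ay": 0,"az": 0,"gripper": 1},
  {"dx": 0.02,"dy": -0.87,"dz": 0,"ax": 0,"ay": 0,"az": 0,"gripper": 1},
  {"dx": 0.02,"dy": -0.87,"dz": 0,"ax": 0,"ay": 0,"az": 0,"gripper": 1},
])

```text
time: 2.2
eef_pos: [0.5053, -0.0684, 0.3157]
tcp_rot: [0.07, 0.998, 0.001, -0.001]
contact_force: [-0.3, -0.2, -0.4]
opening: 0.999
finger_force: 0.0
```

```bash
python3 - <<'E'
from h import *
from scipy.spatial.transform import Rotation as R
s=get_state(); T=np.eye(4); T[:3,:3]=R.from_quat(s["tcp_rot"]).as_matrix(); T[:3,3]=s["eef_pos"]
c=cam("wrist"); cv2.imwrite("pics/w1.png",c["frame"]); P=cloud(c,T@c["mount"])
m=(c["depth"]>0)&(abs(P[...,2]-.243)<.008)&(np.hypot(P[...,0]-.506,P[...,1]+.07)<.03)
q=P[m]; print(s["eef_pos"],s["qpos"].round(3),m.sum()); 
if len(q): print(q.mean(0),q.min(0),q.max(0))
E
```

```text
[ 0.50534669 -0.06841113  0.31567259] [-3.340e-01 -1.250e-01  1.907e+00  1.000e-03  1.362e+00 -1.765e+00] 1012
[ 0.50270493 -0.06840145  0.24206816] [ 0.49487222 -0.0780565   0.23502429] [ 0.51298071 -0.05892129  0.24656751]
```

View pics/w1.png

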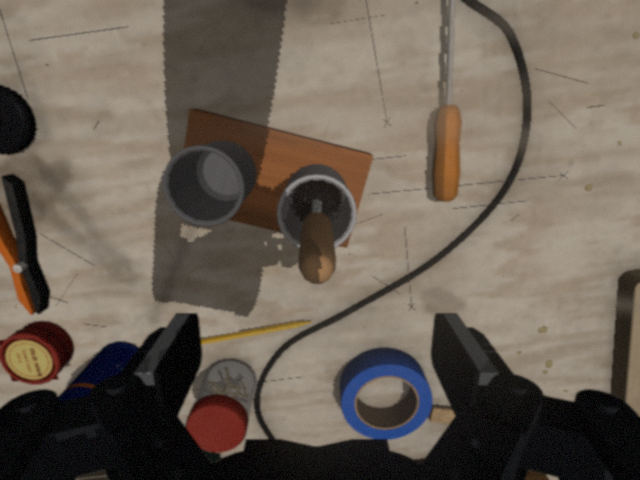

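The wrist view shows the handle end at (317,270), in the left/right middle between the fingers. The cup rim is at (316,207) and the empty cup at (210,183). The measured handle centre, (0.5045, -0.0685), agrees with the earlier value, so I'm lowering and gripping.

Call:
jog_arm([
  {"dx": 0,"dy": -0.01,"dz": -0.3,"ax": 0,"ay": 0,"az": 0,"gripper": 1},
  {"dx": 0,"dy": -0.01,"dz": -0.6,"ax": 0,"ay": 0,"az": 0,"gripper": 1},
  {"dx": 0,"dy": -0.01,"dz": -0.87,"ax": 0,"ay": 0,"az": 0,"gripper": 1},
  {"dx": 0,"dy": -0.01,"dz": -0.87,"ax": 0,"ay": 0,"az": 0,"gripper": 1},
])

```text
time: 2.65
eef_pos: [0.5021, -0.0666, 0.2064]
tcp_rot: [0.068, 0.998, 0.002, -0.005]
contact_force: [-0.7, 1.2, -0.5]
opening: 0.999
finger_force: 0.0
```

Call:
jog_arm([
  {"dx": 0,"dy": 0,"dz": 0,"ax": 0,"ay": 0,"az": 0,"gripper": -1},
  {"dx": 0,"dy": 0,"dz": 0,"ax": 0,"ay": 0,"az": 0,"gripper": -1},
  {"dx": 0,"dy": 0,"dz": 0,"ax": 0,"ay": 0,"az": 0,"gripper": -1},
  {"dx": 0,"dy": 0,"dz": 0,"ax": 0,"ay": 0,"az": 0,"gripper": -1},
  {"dx": 0,"dy": 0,"dz": 0,"ax": 0,"ay": 0,"az": 0,"gripper": -1},
  {"dx": 0,"dy": 0,"dz": 0,"ax": 0,"ay": 0,"az": 0,"gripper": -1},
  {"dx": 0,"dy": 0,"dz": 0,"ax": 0,"ay": 0,"az": 0,"gripper": -1},
  {"dx": 0,"dy": 0,"dz": 0,"ax": 0,"ay": 0,"az": 0,"gripper": -1},
], force=60)

```text
time: 3.45
eef_pos: [0.5061, -0.0698, 0.2135]
tcp_rot: [0.07, 0.998, 0.0, 0.001]
contact_force: [-0.0, 2.6, 6.3]
opening: 0.229
finger_force: 58.6
```

Call:
jog_arm([
  {"dx": 0,"dy": 0,"dz": 0.1,"ax": 0,"ay": 0,"az": 0,"gripper": -1},
  {"dx": 0,"dy": 0,"dz": 0.2,"ax": 0,"ay": 0,"az": 0,"gripper": -1},
  {"dx": 0,"dy": 0,"dz": 0.3,"ax": 0,"ay": 0,"az": 0,"gripper": -1},
  {"dx": 0,"dy": 0,"dz": 0.4,"ax": 0,"ay": 0,"az": 0,"gripper": -1},
  {"dx": 0,"dy": 0,"dz": 0.46,"ax": 0,"ay": 0,"az": 0,"gripper": -1},
  {"dx": 0,"dy": 0,"dz": 0.46,"ax": 0,"ay": 0,"az": 0,"gripper": -1},
  {"dx": 0,"dy": 0,"dz": 0.46,"ax": 0,"ay": 0,"az": 0,"gripper": -1},
])

```text
time: 4.15
eef_pos: [0.5051, -0.0698, 0.2671]
tcp_rot: [0.069, 0.998, -0.0, -0.0]
contact_force: [0.0, 0.7, -1.8]
opening: 0.228
finger_force: 58.6
```

```bash
cat > look.py <<'E'
from h import *; import sys
c=cam("side"); cv2.imwrite("pics/%s.png"%sys.argv[1],cv2.resize(c["frame"][110:330,200:420],(600,600)))
P=cloud(c,c["extrinsics"]); d=c["depth"]>0
q=P[d&(abs(P[...,2]-.12)<.004)&(np.hypot(P[...,0]-.506,P[...,1]+.07)<.037)]
print("cup rim",q.min(0),q.max(0))
s=get_state(); print(s["eef_pos"],s["contact_force"],s["wrist_torque"],s["opening"],s["finger_force"])
E
python3 look.py s1
```

```text
cup rim [ 0.47491623 -0.10372185  0.11600041] [ 0.53759881 -0.03867361  0.12382276]
[ 0.50493774 -0.06977746  0.266571  ] [ 0.77320177 -0.23090989 -2.07291897] [ 0.03749002 -0.04541284 -0.05225683] 0.2320744331128064 58.61376464366913
```

View pics/s1.png

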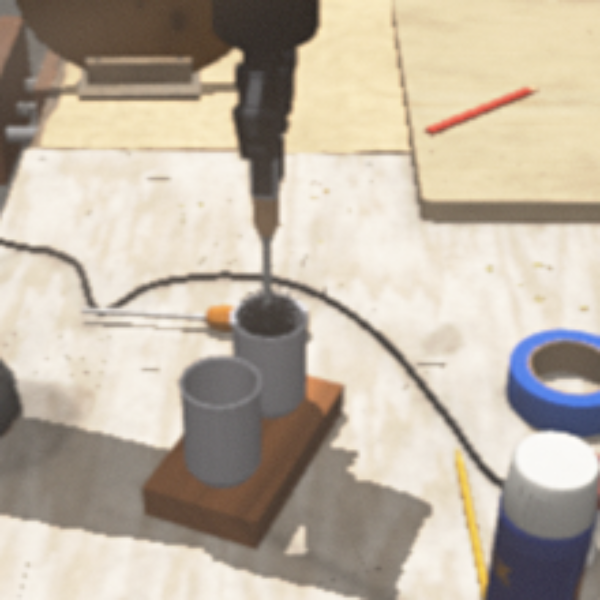

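The crop shows the brush lifted in the far cup: stem at (267,260), bristle tops level with the rim at (270,310), and both cups upright in the block. Now down, up, and down again.

Call:
jog_arm([
  {"dx": 0,"dy": 0,"dz": -0.1,"ax": 0,"ay": 0,"az": 0,"gripper": -1},
  {"dx": 0,"dy": 0,"dz": -0.2,"ax": 0,"ay": 0,"az": 0,"gripper": -1},
  {"dx": 0,"dy": 0,"dz": -0.3,"ax": 0,"ay": 0,"az": 0,"gripper": -1},
  {"dx": 0,"dy": 0,"dz": -0.38,"ax": 0,"ay": 0,"az": 0,"gripper": -1},
  {"dx": 0,"dy": 0,"dz": -0.44,"ax": 0,"ay": 0,"az": 0,"gripper": -1},
  {"dx": 0,"dy": 0,"dz": -0.45,"ax": 0,"ay": 0,"az": 0,"gripper": -1},
  {"dx": 0,"dy": 0,"dz": -0.45,"ax": 0,"ay": 0,"az": 0,"gripper": -1},
  {"dx": 0,"dy": 0,"dz": -0.45,"ax": 0,"ay": 0,"az": 0,"gripper": -1},
])

```text
time: 5.0
eef_pos: [0.5057, -0.0697, 0.2135]
tcp_rot: [0.069, 0.998, 0.0, 0.001]
contact_force: [0.8, 2.2, 2.2]
opening: 0.235
finger_force: 58.9
```

```bash
python3 look.py s2
```

```text
cup rim [ 0.47518205 -0.1023961   0.1160395 ] [ 0.53760501 -0.03760411  0.12371911]
[ 0.50565438 -0.06969437  0.21355078] [0.88824836 1.73990394 2.53682411] [ 0.4566522  -0.27244425  0.03939416] 0.22739624502889128 58.93408119678497
```

View pics/s2.png

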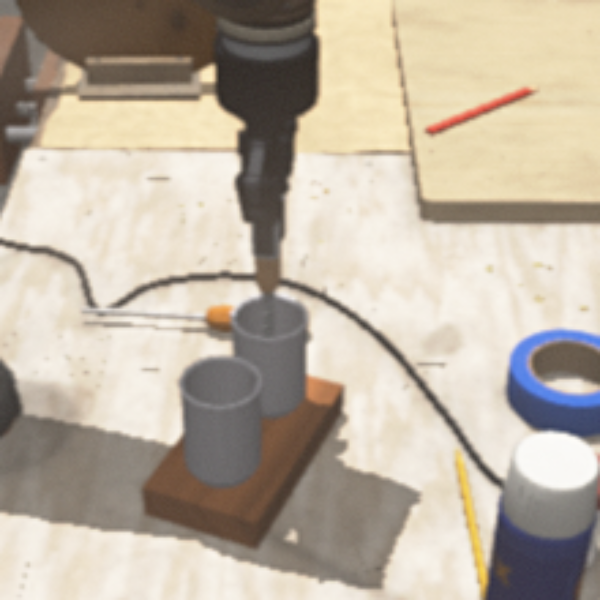

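The crop shows the brush back down: the handle foot at (268,275) is near the rim, both cups are upright, and there is a light upward force from the bottom. Now the second stroke.

Call:
jog_arm([
  {"dx": 0,"dy": 0,"dz": 0.1,"ax": 0,"ay": 0,"az": 0,"gripper": -1},
  {"dx": 0,"dy": 0,"dz": 0.2,"ax": 0,"ay": 0,"az": 0,"gripper": -1},
  {"dx": 0,"dy": 0,"dz": 0.3,"ax": 0,"ay": 0,"az": 0,"gripper": -1},
  {"dx": 0,"dy": 0,"dz": 0.4,"ax": 0,"ay": 0,"az": 0,"gripper": -1},
  {"dx": 0,"dy": 0,"dz": 0.45,"ax": 0,"ay": 0,"az": 0,"gripper": -1},
  {"dx": 0,"dy": 0,"dz": 0.45,"ax": 0,"ay": 0,"az": 0,"gripper": -1},
  {"dx": 0,"dy": 0,"dz": 0.45,"ax": 0,"ay": 0,"az": 0,"gripper": -1},
])

```text
time: 5.75
eef_pos: [0.5051, -0.0699, 0.267]
tcp_rot: [0.069, 0.998, -0.0, -0.0]
contact_force: [0.3, 0.3, 0.0]
opening: 0.23
finger_force: 58.6
```

Call:
jog_arm([
  {"dx": 0,"dy": 0,"dz": -0.1,"ax": 0,"ay": 0,"az": 0,"gripper": -1},
  {"dx": 0,"dy": 0,"dz": -0.2,"ax": 0,"ay": 0,"az": 0,"gripper": -1},
  {"dx": 0,"dy": 0,"dz": -0.3,"ax": 0,"ay": 0,"az": 0,"gripper": -1},
  {"dx": 0,"dy": 0,"dz": -0.38,"ax": 0,"ay": 0,"az": 0,"gripper": -1},
  {"dx": 0,"dy": 0,"dz": -0.44,"ax": 0,"ay": 0,"az": 0,"gripper": -1},
  {"dx": 0,"dy": 0,"dz": -0.45,"ax": 0,"ay": 0,"az": 0,"gripper": -1},
  {"dx": 0,"dy": 0,"dz": -0.45,"ax": 0,"ay": 0,"az": 0,"gripper": -1},
  {"dx": 0,"dy": 0,"dz": -0.45,"ax": 0,"ay": 0,"az": 0,"gripper": -1},
])

```text
time: 6.55
eef_pos: [0.5057, -0.0697, 0.2136]
tcp_rot: [0.069, 0.998, 0.0, 0.001]
contact_force: [0.6, 1.9, 1.7]
opening: 0.229
finger_force: 58.9
```

Draw it out straight up.

Call:
jog_arm([
  {"dx": 0,"dy": 0,"dz": 0.1,"ax": 0,"ay": 0,"az": 0,"gripper": -1},
  {"dx": 0,"dy": 0,"dz": 0.2,"ax": 0,"ay": 0,"az": 0,"gripper": -1},
  {"dx": 0,"dy": 0,"dz": 0.35,"ax": 0,"ay": 0,"az": 0,"gripper": -1},
  {"dx": 0,"dy": 0,"dz": 0.5,"ax": 0,"ay": 0,"az": 0,"gripper": -1},
  {"dx": 0,"dy": 0,"dz": 0.65,"ax": 0,"ay": 0,"az": 0,"gripper": -1},
  {"dx": 0,"dy": 0,"dz": 0.8,"ax": 0,"ay": 0,"az": 0,"gripper": -1},
  {"dx": 0,"dy": 0,"dz": 0.95,"ax": 0,"ay": 0,"az": 0,"gripper": -1},
  {"dx": 0,"dy": 0,"dz": 1,"ax": 0,"ay": 0,"az": 0,"gripper": -1},
  {"dx": 0,"dy": 0,"dz": 1,"ax": 0,"ay": 0,"az": 0,"gripper": -1},
])

```text
time: 7.45
eef_pos: [0.5056, -0.0702, 0.3348]
tcp_rot: [0.069, 0.998, -0.001, 0.001]
contact_force: [0.2, 0.4, -1.9]
opening: 0.227
finger_force: 58.6
```

Call:
jog_arm([
  {"dx": 0,"dy": 0,"dz": 0.3,"ax": 0,"ay": 0,"az": 0,"gripper": -1},
  {"dx": 0,"dy": 0,"dz": 0.6,"ax": 0,"ay": 0,"az": 0,"gripper": -1},
  {"dx": 0,"dy": 0,"dz": 0.9,"ax": 0,"ay": 0,"az": 0,"gripper": -1},
  {"dx": 0,"dy": 0,"dz": 1,"ax": 0,"ay": 0,"az": 0,"gripper": -1},
  {"dx": 0,"dy": 0,"dz": 1,"ax": 0,"ay": 0,"az": 0,"gripper": -1},
])

```text
time: 7.95
eef_pos: [0.5055, -0.07, 0.4543]
tcp_rot: [0.069, 0.998, -0.0, 0.001]
contact_force: [0.4, 0.4, -1.2]
opening: 0.23
finger_force: 58.8
```

```bash
python3 - <<'E'
from h import *
s=get_state(); print(s["eef_pos"],s["qpos"].round(3))
c=cam("top"); P=cloud(c,c["extrinsics"])
# obstacles higher than 0.2 in working region
m=(c["depth"]>0)&(P[...,2]>.15)&(P[...,0]>.55)
k=cv2.connectedComponentsWithStats(m.astype(np.uint8))
for i in range(1,k[0]):
    if k[2][i,4]>60: q=P[k[1]==i]; print(k[2][i],q.min(0).round(2),q.max(0).round(2))
E
```

```text
[ 0.50553853 -0.07002758  0.45426419] [-0.337 -0.166  1.698 -0.     1.606 -1.769]
[    0     0   521   116 36027] [ 0.69 -0.67  0.15] [1.   0.39 0.61]
[ 373  131   39   44 1264] [ 0.66 -0.37  0.15] [ 0.72 -0.31  0.22]
```

Call:
jog_arm([
  {"dx": 0,"dy": 0,"dz": 0,"ax": -0.01,"ay": -0.07,"az": 0,"gripper": -1},
  {"dx": 0,"dy": 0,"dz": 0,"ax": -0.02,"ay": -0.14,"az": 0,"gripper": -1},
  {"dx": 0,"dy": 0,"dz": 0,"ax": -0.03,"ay": -0.21,"az": 0,"gripper": -1},
  {"dx": 0,"dy": 0,"dz": 0,"ax": -0.04,"ay": -0.28,"az": 0,"gripper": -1},
  {"dx": 0,"dy": 0,"dz": 0,"ax": -0.05,"ay": -0.35,"az": 0,"gripper": -1},
  {"dx": 0,"dy": 0,"dz": 0,"ax": -0.06,"ay": -0.42,"az": 0,"gripper": -1},
  {"dx": 0,"dy": 0,"dz": 0,"ax": -0.06,"ay": -0.44,"az": 0,"gripper": -1},
  {"dx": 0,"dy": 0,"dz": 0,"ax": -0.06,"ay": -0.44,"az": 0,"gripper": -1},
])

```text
time: 8.8
eef_pos: [0.5043, -0.0697, 0.4496]
tcp_rot: [0.065, 0.938, -0.022, 0.338]
contact_force: [0.3, 0.3, -0.6]
opening: 0.228
finger_force: 58.7
```

Call:
jog_arm([
  {"dx": 0,"dy": 0,"dz": 0,"ax": -0.01,"ay": -0.07,"az": 0,"gripper": -1},
  {"dx": 0,"dy": 0,"dz": 0,"ax": -0.02,"ay": -0.14,"az": 0,"gripper": -1},
  {"dx": 0,"dy": 0,"dz": 0,"ax": -0.03,"ay": -0.21,"az": 0,"gripper": -1},
  {"dx": 0,"dy": 0,"dz": 0,"ax": -0.04,"ay": -0.28,"az": 0,"gripper": -1},
  {"dx": 0,"dy": 0,"dz": 0,"ax": -0.05,"ay": -0.35,"az": 0,"gripper": -1},
  {"dx": 0,"dy": 0,"dz": 0,"ax": -0.06,"ay": -0.42,"az": 0,"gripper": -1},
  {"dx": 0,"dy": 0,"dz": 0,"ax": -0.06,"ay": -0.46,"az": 0,"gripper": -1},
  {"dx": 0,"dy": 0,"dz": 0,"ax": -0.06,"ay": -0.46,"az": 0,"gripper": -1},
  {"dx": 0,"dy": 0,"dz": 0,"ax": -0.06,"ay": -0.46,"az": 0,"gripper": -1},
])

```text
time: 9.7
eef_pos: [0.4971, -0.0613, 0.4649]
tcp_rot: [0.057, 0.762, -0.043, 0.643]
contact_force: [0.3, 0.3, -0.7]
opening: 0.23
finger_force: 58.8
```

```bash
python3 - <<'E'
from h import *
from scipy.spatial.transform import Rotation as R
c=cam("side"); cv2.imwrite("pics/f.png",c["frame"]); P=cloud(c,c["extrinsics"])
s=get_state(); z=R.from_quat(s["tcp_rot"]).apply([0,0,1]); print(s["eef_pos"],s["qpos"].round(3),s["dq"].round(3),"z",z.round(3),"tip",s["eef_pos"]+.18*z,s["finger_force"])
m=(c["depth"]>0)&(c["frame"].max(-1)<70)&np.all((P>[.56,-.2,.3])&(P<[.75,.05,.6]),-1)
if m.any(): print(m.sum(),P[m].min(0),P[m].max(0),P[m].mean(0))
E
```

```text
[ 0.49714654 -0.06150681  0.46532421] [-0.477 -0.773  2.403  1.238  0.349 -2.839] [-0.001  0.003 -0.007  0.013 -0.004  0.001] z [ 0.976 -0.14  -0.168] tip [ 0.67280453 -0.0866827   0.43515062] 58.80141735076904
544 [ 0.62293867 -0.11843137  0.4156096 ] [0.7496499  0.04709289 0.55273267] [ 0.65505709 -0.08550554  0.44606471]
```

View pics/f.png

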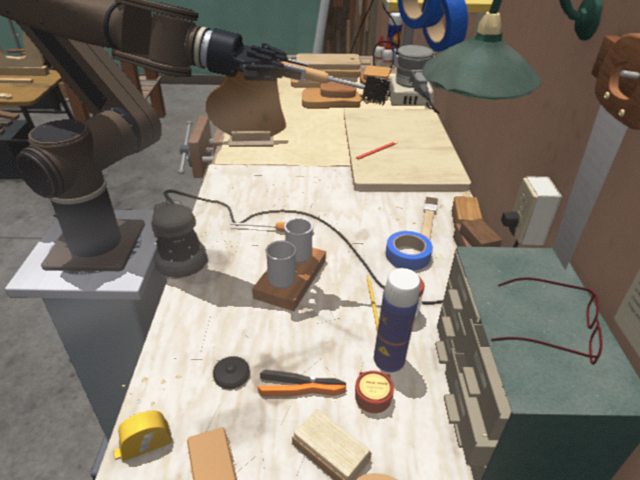

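The side view shows the brush held almost level: handle at (315,75), bristles at (376,90), well clear of the lamp. Both cups are standing and the loose things are in place. The last joint is very near its range limit, so I'm backing off a few degrees.

Call:
jog_arm([
  {"dx": 0,"dy": 0,"dz": 0,"ax": 0.01,"ay": 0.07,"az": 0,"gripper": -1},
  {"dx": 0,"dy": 0,"dz": 0,"ax": 0.01,"ay": 0.07,"az": 0,"gripper": -1},
  {"dx": 0,"dy": 0,"dz": 0,"ax": 0.01,"ay": 0.07,"az": 0,"gripper": -1},
  {"dx": 0,"dy": 0,"dz": 0,"ax": 0.01,"ay": 0.07,"az": 0,"gripper": -1},
  {"dx": 0,"dy": 0,"dz": 0,"ax": 0.01,"ay": 0.07,"az": 0,"gripper": -1},
  {"dx": 0,"dy": 0,"dz": 0,"ax": 0.01,"ay": 0.07,"az": 0,"gripper": -1},
  {"dx": 0,"dy": 0,"dz": 0,"ax": 0.01,"ay": 0.07,"az": 0,"gripper": -1},
])

```text
time: 10.45
eef_pos: [0.4966, -0.0614, 0.4645]
tcp_rot: [0.062, 0.796, -0.04, 0.601]
contact_force: [0.3, -0.7, 0.1]
opening: 0.23
finger_force: 58.8
```

```bash
python3 - <<'E'
from h import *
from scipy.spatial.transform import Rotation as R
s=get_state(); z=R.from_quat(s["tcp_rot"]).apply([0,0,1]); print(s["eef_pos"],s["qpos"].round(3),s["dq"].round(3),"z",z.round(3),"angle from vertical",np.arccos(-z[2]),"tip",s["eef_pos"]+.18*z,s["finger_force"])
E
```

```text
[ 0.49662219 -0.0613893   0.46453011] [-0.47  -0.761  2.357  0.886  0.41  -2.496] [-0.001 -0.002 -0.002 -0.002  0.001  0.004] z [ 0.952 -0.137 -0.275] angle from vertical 1.2921273405008746 tip [ 0.66791399 -0.08603703  0.41501639] 58.8185852766037
```

```bash
python3 -c "
from plant import job
print(job.sign_off())"
```

```text
the job is handed in; nothing more can be done
None
```

I worked the brush up to the rim and back down twice, drew it out, and handed the job in with the robot holding it about 16° off level, its bristles roughly 0.41 m above the bench and 16 cm from the nearest cup; sign-off gave no verdict, but in the last side view both cups were upright and the loose things looked undisturbed.

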